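# Stir the oiled beads and hang the basket up to dry

### The job

The turned beads in the wire basket have been oiled and would dry stuck together: take the stick out of its block and stir them with it, right down among them, three full turns clockwise as seen from above, so that neighbours are parted. Put the stick back upright in its block, and then raise the basket by its handle by just one notch, until the pawl catches and the basket hangs clear of the drip pan, and let go. Keep every bead in the basket and leave the other things on the bench where they are.

Things in the scene. Friction and masses are not known exactly. Their poses are not given: they have to be found in the camera images.
- basket_middle (a point): Centre of the inner floor of the round wire basket (bright steel wire, inside diameter 136 mm, walls 50 mm high and 3 mm thick, open on top); moves with it. At the start 34 mm above the bench, the rim 84 mm, the basket sitting in a dark drip pan (156 mm wide, rim 56 mm above the bench). Axes are the stand's: z up, -y level towards the steel post; y within 0.35 rad of the robot's left (+y).
- basket_handle (a point): Middle of the basket's lifting handle: a level dark wooden rod 16 mm thick, 56 mm long, along the stand's y (from basket to post), on two thin uprights 52 mm apart. At the start 150 mm above the bench, 114 mm from the basket's centre, 55 mm short of the post. Grip it from above across its thickness and lift straight up. Axes as the stand's.
- post_top (a point): Top of the flat steel post (24 by 12 mm) on which the basket slides, 201 mm above the bench, 169 mm from the basket's centre. It stands with basket and pan on a wooden board 164 by 292 mm, 18 mm thick; all this stand is fixed to the bench.
- basket (a joint): Height (m) of the sliding basket: 0 at the start, on its bottom stop in the pan; grows as it is raised, end stop at 0.090. Lifting takes about 7 N. Notches on the robot's side of the post catch it at 0.040 and 0.080. The pawl passes a notch only upward: lift a few mm past it, then let down onto it. Once past 0.080 it cannot come back to 0.040.
- pawl (a joint): Angle (rad) of the small spring-loaded pawl on the carriage that rides on the post: 0 when fully in, about 0.25 when pushed out as it rides over a ratchet tooth. It works by itself.
- stick_grip (a point): Grip of the stirring stick, a round pale wooden stick 190 mm long standing in the block: 30 mm below its top, 160 mm above its foot, about 175 mm above the bench, in the thicker upper part (19 mm thick from 130 mm above the foot; 16 mm below that). z points up along the stick. Grip it here from above; about 40 g. It may lean up to 5 degrees in its hole.
- stick_tip (a point): Foot of the stirring stick: the lowest point of its rounded lower end (16 mm thick). In the block it rests on the bottom of the hole, 15 mm above the bench.
- block_mouth (a point): Centre of the mouth of the hole in the top of the stick's block, 70 mm above the bench. The block is dark wood, 75 by 75 by 70 mm, fixed; the hole goes straight down, 20 mm across, 55 mm deep, with a 6 mm chamfer.
- bead_0: Centre of one of seven alike turned wooden beads, balls of 28 mm diameter with a thread hole, lying in one layer in the basket (centre 14 mm above the basket's inner floor). They roll aside easily; there is room between them for the stick.
- bead_1: Centre of one of seven alike turned wooden beads, balls of 28 mm diameter with a thread hole, lying in one layer in the basket (centre 14 mm above the basket's inner floor). They roll aside easily; there is room between them for the stick.
- bead_2: Centre of one of seven alike turned wooden beads, balls of 28 mm diameter with a thread hole, lying in one layer in the basket (centre 14 mm above the basket's inner floor). They roll aside easily; there is room between them for the stick.
- bead_3: Centre of one of seven alike turned wooden beads, balls of 28 mm diameter with a thread hole, lying in one layer in the basket (centre 14 mm above the basket's inner floor). They roll aside easily; there is room between them for the stick.
- bead_4: Centre of one of seven alike turned wooden beads, balls of 28 mm diameter with a thread hole, lying in one layer in the basket (centre 14 mm above the basket's inner floor). They roll aside easily; there is room between them for the stick.
- bead_5: Centre of one of seven alike turned wooden beads, balls of 28 mm diameter with a thread hole, lying in one layer in the basket (centre 14 mm above the basket's inner floor). They roll aside easily; there is room between them for the stick.
- bead_6: Centre of one of seven alike turned wooden beads, balls of 28 mm diameter with a thread hole, lying in one layer in the basket (centre 14 mm above the basket's inner floor). They roll aside easily; there is room between them for the stick.
- wax_tin_mid (a point): Middle of a flat green round tin, 86 mm across and 29 mm high, on the bench to the left beside the stick's block, nearer or farther than it. Leave alone.
- sanding_block_mid (a point): Middle of a cork sanding block, 64 by 112 by 33 mm, lying at the far left of the work. Leave alone.

How it is judged:
By the outcome, as a careful person would: the job done as asked, in the order asked, and still so for the second after the job is handed in, with the robot touching nothing.
It also fails if it takes over 72 s, if anything falls off the work surface, if the arm or the gripper's body presses on something with over 40 N, if the wrist force passes 120 N, or if a joint passes its speed limit or range.

### The arm

A 6-joint arm with a two-finger parallel gripper is mounted at the origin on the work surface; the furniture and walls round the work are solid. World frame = base frame: x ahead of the robot, y to its left, z up, the work surface at z = 0. Lengths are in m, angles in rad, forces in N, time in s.
With the tool pointing down it reaches from about 0.375 to 0.975 m from the base axis. Payload 3.8 kg.
Tool frame: the origin (TCP) lies at the very end of the fingers, on their centre line; the grasp point (between the pads) lies 19 mm behind it; z points along the fingers, y is the line along which they close (so a half turn about z gives the same grasp; the last joint's range is limited). The gripper opens to 85 mm and grips with 20 to 120 N. Pads are 22 mm wide; open, the fingers measure 114 mm over their backs; the gripper's body (76 mm by 85 mm) begins 54 mm behind the grasp point. The pads swing forward as they close: fully open they stand 13 mm farther back than shut.
Start: joints at [-1.275, 0.264, 1.604, -0, 1.274, -0.037], TCP at [0.221, -0.638, 0.231] pointing down, gripper open.
Joint ranges: [-2.63, 2.63], [-0.94, 2.18], [0.31, 2.57], [-1.31, 4.45], [0, 2.66], [-2.55, 2.55]. Speed limits (rad/s): [2.57, 2.57, 3.14, 3.14, 3.14, 3.14].

### API

Orientations are given as a rotation vector (axis times angle).
In Python, from workcell import monitor, viewer, job gives the robot as it stands. The module is installed in compiled form; this text tells all that it offers.
- The arm moves only by the tool step_arm, never from a script. Its argument "series" is one flat list of numbers, 4 for each row, row after row: the shift along the tool's x, y, z in m, then the turn about the tool's z in rad. A call has 1 to 8 rows; each row is the pose to reach, as a shift and turn from the pose commanded when the call began, along the tool's axes at that moment; what a row does not reach only later rows make up. A row lasts 1/8 s, in which the tool goes at most 62.5 mm and 10.7 degrees, less where a joint would pass 70% of its speed; a pose out of reach is approached as far as the arm can. A call with a gripper value outside its range is refused whole. "gripper" is the opening, from 0 (shut) to 1 (fully open), set as the call begins (left out, the last holds). The fingers move at their own pace and stop on an object; "newtons" is the grip in N (left out, the last holds). Time passes only in rows, so rows that repeat a pose let the fingers close. It gives the time, the measured TCP pose, the force, the opening and the grip force at its end, in the units of the state.
- monitor.read_state(): the state, without advancing time (a new reading comes with each control period).
- viewer.read_camera(name): name is "scene" or "top" or "wrist"; returns a dict with "image" (480x640x3 uint8, red, green, blue), "intrinsics" (3x3 intrinsics, pixels), "T" (4x4, takes a point from camera to world coordinates); the wrist camera has in their place "hand_eye" (4x4, takes a point from camera to tool coordinates, whose origin is the TCP and whose axes are the flange's). Camera axes: x right, y up, looking along -z (the intrinsics and any distortion apply to the point x, -y, -z); pixel columns grow to the right and rows downward; lengths in m; the calibration is good to about 2 mm. A picture is of the moment at which its call begins: read the wrist's pose just before it. There is no depth.
- job.finish_job(): hands the job in; it is judged then, once.
Trained networks look in a picture, given as the dict that the camera call returned (one of the last four; its "shot" number tells which), for a name from the list of things; names that differ only in an ending like _2 or _b are one class to them, and where a whole thing is asked for, a point or a joint stands for the part that bears it (a point fixed in the world has none). Each returns a list of dicts, best first, with "score" (0 to 1); they miss things now and then, are a little off and sometimes report something else, mostly with a low value. They report only what shows in the picture. A call takes as long as a camera call.
- viewer.boxes_of(picture, label): "extent" ([centre column, centre row, width, height] in pixels, round what is visible of it).
- viewer.spot_point(picture, label): "point" ([column, row] in pixels: a listed point, or the origin of a listed thing).
The state is a dict: "time": time; "q": joint angles; "joint_vel": joint speeds; "joint_torque": joint torques, N m; "tool_pos": TCP position; "tcp_rot": TCP orientation; "wrist_force": force on the tool from outside, world axes, zero at the start; "torque": the same for the moment, N m; "width": opening from 0.0 (shut) to 1.0 (fully open); "grip_force": force on a finger pad.
Only numpy, scipy, OpenCV 4.12 (cv2) and the standard library are available. Lean on these libraries where they do the work, as an engineer would, in place of code of your own. Each camera call takes 0.05 s, during which the arm holds its last target. There are 200 camera calls.

## Working session

There is one attempt and no reset: what is moved stays moved. The work goes in short steps, Python scripts to look and compute and a tool call to move; the robot and the scene stay as the last step left them, time stands still between calls to the robot, and variables do not carry over. Pictures are saved under pics/ and viewed, at most 13 in all, crops included, and the job is handed in when it is done.

Besides the shell and the picture viewer there is one more tool, called after "Request:" as name(argument=value, ...) on one line, values as JSON. step_arm: Moves the arm, as the interface text tells. Its arguments: {"type":"object","properties":{"series":{"type":"array"},"gripper":{"type":"number"},"newtons":{"type":"number"}},"required":["series"]}

```bash
mkdir -p pics; cat > h.py <<'E'
import numpy as np, cv2
from scipy.spatial.transform import Rotation as R
from workcell import monitor, viewer, job
def cam(n):
    s=monitor.read_state(); p=viewer.read_camera(n)
    if 'T' not in p:
        T=np.eye(4);T[:3,:3]=R.from_rotvec(s['tcp_rot']).as_matrix();T[:3,3]=s['tool_pos']
        p['_T']=T@p['hand_eye']
    else: p['_T']=p['T']
    return p
def ray(p,uv):
    K=np.array(p['intrinsics']); d=np.linalg.inv(K)@[uv[0],uv[1],1]; d=np.array([d[0],-d[1],-d[2]])
    T=np.array(p['_T']); return T[:3,3],T[:3,:3]@d
def atz(p,uv,z):
    o,d=ray(p,uv); return o+d*(z-o[2])/d[2]
def tri(l):
    A=0;b=0
    for p,uv in l:
        o,d=ray(p,uv); d=d/np.linalg.norm(d); M=np.eye(3)-np.outer(d,d); A=A+M;b=b+M@o
    return np.linalg.solve(A,b)
def save(p,n): cv2.imwrite('pics/'+n,p['image'][:,:,::-1])
E
python3 - <<'E'
from h import *
np.set_printoptions(precision=4,suppress=True)
s=monitor.read_state();print(s)
P={n:cam(n) for n in('scene','top')}
print({k:v for k,v in P['top'].items() if k!='image'})
Z=dict(basket_middle=.034,basket_handle=.15,post_top=.201,stick_grip=.175,stick_tip=.015,block_mouth=.07,bead_0=.048,wax_tin_mid=.0145,sanding_block_mid=.0165)
for n,z in Z.items():
    best=[]
    for c,p in P.items():
        r=viewer.spot_point(p,n)
        for q in r[:7 if n=='bead_0' else 2]: print(n,c,round(q['score'],2),np.round(q['point']),atz(p,q['point'],z))
        if r: best.append((p,r[0]['point']))
    if len(best)==2: print('   tri',tri(best))
for c in P: save(P[c],c+'0.png')
E
```

```text
{'time': 0.0, 'q': array([-1.2749,  0.2648,  1.6054, -0.    ,  1.2737, -0.0369]), 'joint_vel': array([-0.0001,  0.0009,  0.0011,  0.0002, -0.0001,  0.0005]), 'joint_torque': array([ -0.0036, -51.5122, -36.7316,  -0.0003,   0.0132,  -0.    ]), 'tool_pos': array([ 0.2203, -0.6373,  0.2299]), 'tcp_rot': array([-3.096 , -0.52  ,  0.0005]), 'wrist_force': array([ 0.0044,  0.5936, -0.1889]), 'torque': array([ 0.0146, -0.0246, -0.0162]), 'grip_force': 0.0, 'width': 1.0038719585017395}
{'intrinsics': array([[513.4561,   0.    , 323.2062],
       [  0.    , 513.4561, 237.836 ],
       [  0.    ,   0.    ,   1.    ]]), 'T': array([[ 0.0101,  0.9919, -0.1267,  0.4876],
       [-0.9999,  0.0087, -0.0117,  0.0063],
       [-0.0105,  0.1269,  0.9919,  1.0836],
       [ 0.    ,  0.    ,  0.    ,  1.    ]]), 'shot': 2, '_T': array([[ 0.0101,  0.9919, -0.1267,  0.4876],
       [-0.9999,  0.0087, -0.0117,  0.0063],
       [-0.0105,  0.1269,  0.9919,  1.0836],
       [ 0.    ,  0.    ,  0.    ,  1.    ]])}
basket_middle scene 0.56 [328. 311.] [ 0.5434 -0.0178  0.034 ]
basket_handle top 0.66 [400. 261.]
[... 1146 characters left out ...]
8. 277.] [ 0.5405 -0.0517  0.048 ]
bead_0 top 0.53 [316. 271.] [0.5532 0.0328 0.048 ]
bead_0 top 0.51 [350. 263.] [ 0.5688 -0.0357  0.048 ]
bead_0 top 0.5 [325. 254.] [0.5866 0.0137 0.048 ]
bead_0 top 0.5 [326. 292.] [0.5094 0.0128 0.048 ]
   tri [ 0.5076 -0.0136  0.0888]
wax_tin_mid scene 0.67 [210. 275.] [0.4615 0.2138 0.0145]
wax_tin_mid scene 0.32 [341. 320.] [ 0.5534 -0.0402  0.0145]
wax_tin_mid top 0.97 [226. 313.] [0.4656 0.2184 0.0145]
   tri [0.4652 0.2206 0.0042]
sanding_block_mid scene 0.74 [321. 198.] [0.7573 0.1881 0.0165]
sanding_block_mid scene 0.71 [346. 299.] [ 0.5929 -0.0183  0.0165]
sanding_block_mid top 0.98 [244. 177.] [0.7523 0.1883 0.0165]
   tri [0.7525 0.1862 0.0213]
```

View pics/scene0.png

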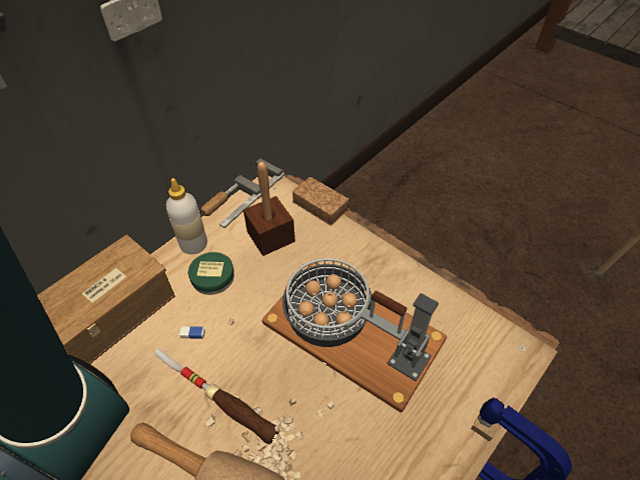

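View pics/top0.png

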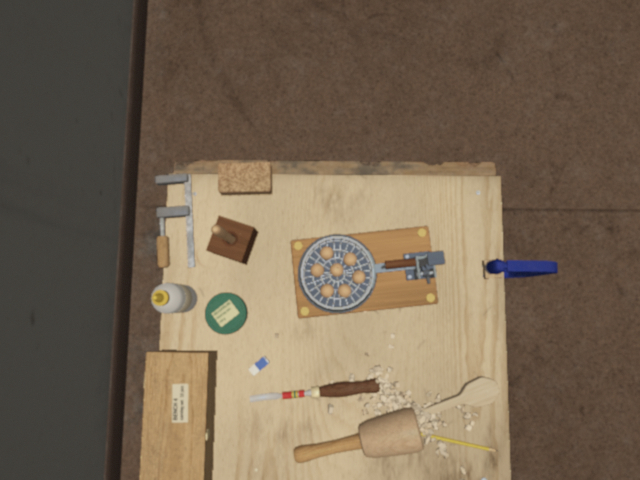

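The scene matches the text. Stick block is at top (230,240), basket at (337,270), and handle and post are to its right at (400,263) and (437,258). I'll move towards the stick now.

Request:
step_arm(series=[0.04,-0.041,-0.03,-0.17,0.081,-0.083,-0.06,-0.34,0.121,-0.124,-0.09,-0.51,0.162,-0.166,-0.1,-0.68,0.203,-0.208,-0.1,-0.85,0.244,-0.25,-0.1,-1.02,0.285,-0.292,-0.1,-1.19,0.325,-0.333,-0.1,-1.34], gripper=1)

```text
time: 2.0
tool_pos: [0.4194, -0.2153, 0.3317]
tcp_rot: [2.099, 2.336, 0.001]
wrist_force: [0.2, -0.9, 0.0]
width: 1.0
grip_force: 0.0
```

```bash
python3 - <<'E'
from h import *
s=monitor.read_state();print(s['time'],s['tool_pos'],s['q'],R.from_rotvec(s['tcp_rot']).as_matrix().round(3))
E
```

```text
2.0 [ 0.41940049 -0.21525207  0.33166279] [-5.27099408e-01 -1.78083921e-01  1.88164804e+00  1.00317946e-04
  1.43682293e+00 -6.34098920e-01] [[-0.107  0.994  0.001]
 [ 0.994  0.107 -0.001]
 [-0.001  0.001 -1.   ]]
```

Request:
step_arm(series=[0.048,0.03,0,0,0.095,0.06,0,0,0.143,0.09,0,0,0.19,0.12,0,0,0.238,0.15,0,0,0.286,0.18,0,0,0.333,0.209,0,0,0.38,0.239,0,0])

```text
time: 3.0
tool_pos: [0.6185, 0.1871, 0.3315]
tcp_rot: [2.105, 2.332, 0.0]
wrist_force: [0.3, -0.5, 0.6]
width: 0.999
grip_force: 0.0
```

```bash
python3 - <<'E'
from h import *
np.set_printoptions(precision=4,suppress=True)
p=cam('wrist');s=monitor.read_state();print(s['tool_pos'],p['hand_eye'])
for n,z in dict(stick_grip=.175,stick_tip=.015,block_mouth=.07).items():
    for q in viewer.spot_point(p,n)[:2]: print(n,q['score'],q['point'],atz(p,q['point'],z))
    for q in viewer.boxes_of(p,n)[:1]: print(' box',q)
save(p,'w1.png')
P=[cam('top'),cam('scene')]
l=[]
for c in P:
  for n,z in dict(stick_grip=.175,block_mouth=.07,basket_middle=.034,basket_handle=.15,post_top=.201).items():
    for q in viewer.spot_point(c,n)[:2]: print(n,q['score'],q['point'],atz(c,q['point'],z))
E
```

```text
[0.6206 0.1934 0.3302] [[ 0.      0.953   0.3031  0.078 ]
 [ 1.     -0.0002  0.0007  0.0005]
 [ 0.0007  0.3031 -0.953  -0.1432]
 [ 0.      0.      0.      1.    ]]
stick_grip 0.9 [322.5, 194.4] [0.6172 0.2065 0.175 ]
 box {'extent': [322.4, 168.8, 100.5, 99.7], 'score': 0.74}
stick_tip 0.6 [321.0, 166.3] [0.6157 0.2066 0.015 ]
 box {'extent': [320.6, 189.7, 25.1, 47.3], 'score': 0.56}
block_mouth 0.71 [320.4, 173.3] [0.6152 0.2067 0.07  ]
 box {'extent': [321.4, 168.8, 98.5, 105.0], 'score': 0.56}
stick_grip 0.73 [220.4, 230.3] [0.6157 0.2013 0.175 ]
block_mouth 0.87 [226.8, 238.5] [0.6141 0.2105 0.07  ]
basket_middle 0.73 [334.1, 275.1] [ 0.5452 -0.0043  0.034 ]
basket_handle 0.68 [401.0, 265.1] [ 0.5582 -0.1246  0.15  ]
basket_handle 0.54 [325.0, 288.5] [0.5145 0.0131 0.15  ]
post_top 0.56 [435.6, 257.9] [ 0.5673 -0.177   0.201 ]
post_top 0.39 [351.1, 262.4] [ 0.5582 -0.0317  0.201 ]
stick_grip 0.95 [264.1, 177.4] [0.6134 0.1989 0.175 ]
stick_grip 0.44 [347.6, 300.5] [ 0.5115 -0.0823  0.175 ]
block_mouth 0.59 [267.3, 215.7] [0.6118 0.2021 0.07  ]
block_mouth 0.26 [349.3, 298.3] [ 0.5705 -0.0424  0.07  ]
basket_middle 0.65 [326.2, 308.8] [ 0.5446 -0.0119  0.034 ]
basket_middle 0.21 [210.8, 273.4] [0.4586 0.2031 0.034 ]
basket_handle 0.71 [386.0, 302.4] [ 0.5607 -0.1196  0.15  ]
basket_handle 0.5 [303.8, 304.6] [ 0.474  -0.0273  0.15  ]
post_top 0.72 [424.3, 304.0] [ 0.5657 -0.1774  0.201 ]
```

View pics/w1.png

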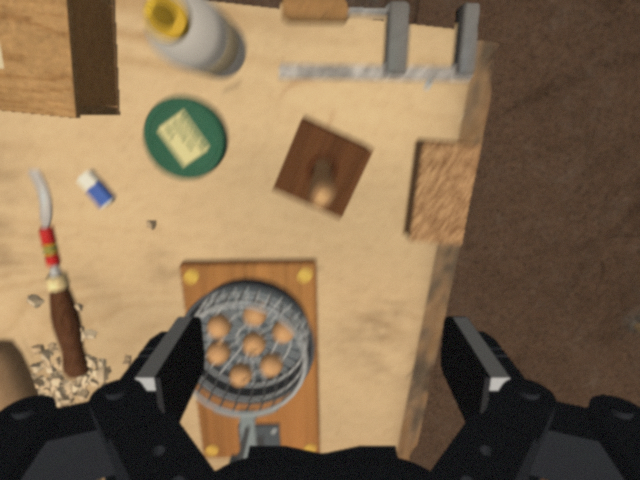

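The wrist view shows the stick top at (322,195) in its block, the green tin at left (185,138), the cork at right (443,190), and the basket with its 7 beads near (255,345). The arm was still settling in that shot, so I'll re-measure with it at rest.

```bash
python3 - <<'E'
from h import *
np.set_printoptions(precision=4,suppress=True)
s=monitor.read_state();print(s['tool_pos'],s['joint_vel'])
for i in range(2):
  p=cam('wrist')
  for n,z in dict(stick_grip=.175,block_mouth=.07,basket_middle=.034,basket_handle=.15,post_top=.201).items():
    for q in viewer.spot_point(p,n)[:1]: print(n,q['score'],q['point'],atz(p,q['point'],z))
print(p['_T'][:3,3])
E
```

```text
[0.618  0.1852 0.3313] [ 0.0024  0.0022  0.0012 -0.0007 -0.0001 -0.    ]
stick_grip 0.97 [323.2, 192.8] [0.6169 0.2059 0.175 ]
block_mouth 0.91 [319.1, 169.0] [0.6128 0.209  0.07  ]
basket_middle 0.63 [249.2, 341.7] [ 0.549 -0.013  0.034]
stick_grip 0.7 [323.3, 192.3] [0.617  0.2064 0.175 ]
block_mouth 0.58 [321.0, 170.8] [0.6148 0.2076 0.07  ]
basket_middle 0.64 [250.0, 338.1] [ 0.5497 -0.0077  0.034 ]
post_top 0.63 [272.5, 369.3] [0.5915 0.0693 0.201 ]
[0.6105 0.263  0.4744]
```

Request:
step_arm(series=[0.018,0,0.05,0,0.018,0,0.1,0,0.018,0,0.14,0,0.018,0,0.165,0,0.018,0,0.175,0,0.018,0,0.175,0])

```text
time: 5.3
tool_pos: [0.616, 0.2031, 0.156]
tcp_rot: [-2.105, -2.331, 0.001]
wrist_force: [0.1, 0.2, 1.1]
width: 1.003
grip_force: 0.0
```

Request:
step_arm(series=[0,0,0,0,0,0,0,0,0,0,0,0,0,0,0,0,0,0,0,0,0,0,0,0], gripper=0, newtons=60)

```text
time: 6.05
tool_pos: [0.6166, 0.2033, 0.1569]
tcp_rot: [2.105, 2.331, 0.002]
wrist_force: [0.9, 0.4, 3.4]
width: 0.204
grip_force: 58.4
```

```bash
python3 - <<'E'
from h import *
np.set_printoptions(precision=4,suppress=True)
s=monitor.read_state();print(s)
p=cam('wrist');save(p,'w2.png')
for c in (p,cam('top'),cam('scene')):
  for n,z in dict(stick_grip=.175,block_mouth=.07).items():
    for q in viewer.spot_point(c,n)[:1]: print(n,q['score'],q['point'],atz(c,q['point'],z))
E
```

```text
{'time': 6.05, 'q': array([ 0.2802,  0.2687,  1.7389, -0.    ,  1.1328,  0.1782]), 'joint_vel': array([-0.0008,  0.001 , -0.0001, -0.0004,  0.0002, -0.0001]), 'joint_torque': array([  0.0221, -47.7019, -33.1596,   0.0043,  -0.0156,   0.    ]), 'tool_pos': array([0.6166, 0.2033, 0.1569]), 'tcp_rot': array([2.105 , 2.3313, 0.0015]), 'wrist_force': array([0.9299, 0.4351, 3.3873]), 'torque': array([-0.0214,  0.0584,  0.0052]), 'grip_force': 58.37683081626892, 'width': 0.20375234774539222}
stick_grip 0.69 [324.2, 335.4] [0.6172 0.2077 0.175 ]
block_mouth 0.87 [317.8, 243.6] [0.6141 0.2068 0.07  ]
stick_grip 0.7 [316.0, 267.3] [0.551  0.0292 0.175 ]
block_mouth 0.57 [227.0, 239.2] [0.6127 0.21   0.07  ]
stick_grip 0.56 [261.9, 176.0] [0.6133 0.2045 0.175 ]
block_mouth 0.65 [270.3, 212.6] [0.6216 0.2035 0.07  ]
```

View pics/w2.png

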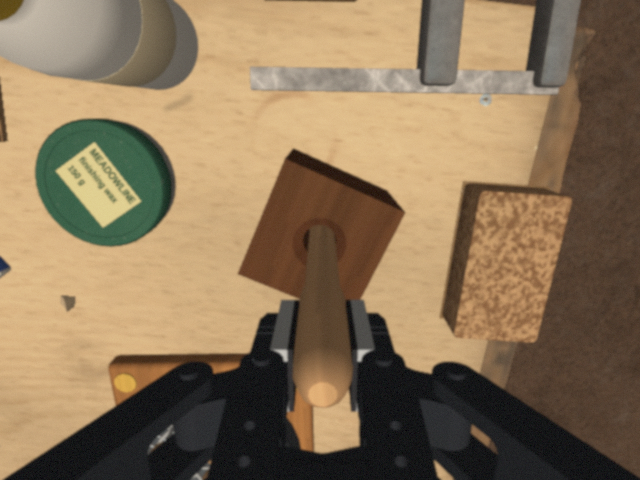

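The stick is held cleanly, with its shaft running into the mouth at (318,240). Lifting.

Request:
step_arm(series=[0,0,-0.015,0,0,0,-0.035,0,0,0,-0.055,0,0,0,-0.08,0,0,0,-0.11,0,0,0,-0.13,0,0,0,-0.13,0])

```text
time: 7.38
tool_pos: [0.6174, 0.2036, 0.2895]
tcp_rot: [2.103, 2.33, 0.007]
wrist_force: [-0.1, 0.9, -0.7]
width: 0.207
grip_force: 58.6
```

```bash
python3 - <<'E'
from h import *
np.set_printoptions(precision=4,suppress=True)
s=monitor.read_state();print(s['tool_pos'],s['wrist_force'],s['width'])
l=[]
for n in ('wrist','top','scene'):
  c=cam(n)
  for q in viewer.spot_point(c,'stick_tip')[:1]:
    print(n,q['score'],q['point'],atz(c,q['point'],s['tool_pos'][2]+.019-.16)); l.append((c,q['point']))
  for k,z in dict(block_mouth=.07,basket_middle=.034,basket_handle=.15,post_top=.201).items():
    for q in viewer.spot_point(c,k)[:1]: print(k,q['score'],q['point'],atz(c,q['point'],z))
  if n=='wrist': save(c,'w3.png')
print(tri(l))
E
```

```text
[0.6174 0.2036 0.2895] [-0.0684  0.8932 -0.7276] 0.20691519639690584
wrist 0.55 [320.5, 221.2] [0.617  0.2067 0.1485]
block_mouth 0.93 [320.2, 199.1] [0.6168 0.2066 0.07  ]
basket_middle 0.63 [240.7, 374.4] [ 0.5481 -0.0109  0.034 ]
top 0.62 [223.0, 231.4] [0.6174 0.2021 0.1485]
block_mouth 0.67 [228.6, 239.5] [0.6121 0.2068 0.07  ]
basket_middle 0.92 [334.4, 273.9] [ 0.5477 -0.0049  0.034 ]
basket_handle 0.84 [401.6, 265.2] [ 0.558  -0.1257  0.15  ]
post_top 0.62 [437.0, 255.5] [ 0.5715 -0.1795  0.201 ]
scene 0.79 [264.5, 186.8] [0.6141 0.2021 0.1485]
block_mouth 0.59 [268.8, 213.2] [0.6185 0.2046 0.07  ]
basket_middle 0.86 [327.8, 307.0] [ 0.5493 -0.0116  0.034 ]
basket_handle 0.64 [388.2, 303.6] [ 0.5613 -0.1234  0.15  ]
post_top 0.82 [427.4, 304.8] [ 0.5675 -0.1814  0.201 ]
[0.6174 0.2047 0.1436]
```

View pics/w3.png

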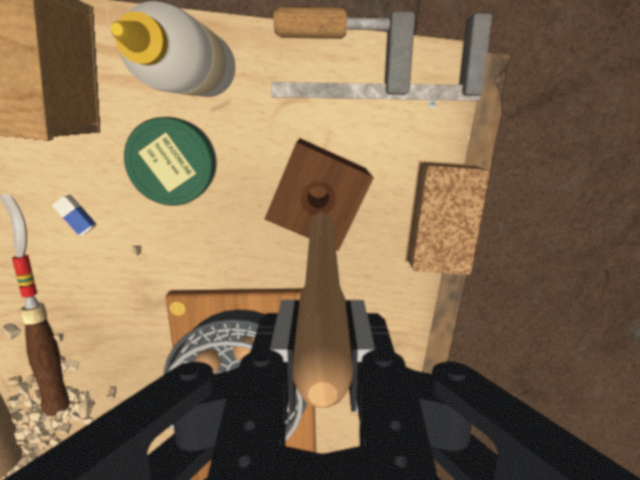

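The stick hangs practically vertical with its tip at (320,218), and the hole is visible at (317,197). Next I'll choose an entry gap between the beads and plan the stir.

```bash
cat > plan.py <<'E'
from h import *
s=monitor.read_state(); C=np.array([.5485,-.010])
B=[]
for n in('top','scene'):
  c=cam(n); b=[atz(c,q['point'],.048)[:2] for q in viewer.spot_point(c,'bead_0')[:7] if q['score']>.3]
  B.append(np.array(b)); print(n,(np.array(b)-C).round(3).tolist())
for r in(25,30,35,40,45):
  for a in range(0,360,10):
    e=C+r/1000*np.array([np.cos(np.radians(a)),np.sin(np.radians(a))])
    d=[np.sort(np.linalg.norm(b-e,axis=1))[0]*1000 for b in B]
    if min(d)>19: print(r,a,np.round(d,1))
E
python3 plan.py
```

```text
top [[0.039, 0.019], [0.013, 0.042], [-0.028, -0.013], [-0.006, -0.045], [0.016, -0.029], [0.006, 0.008], [-0.032, 0.021]]
scene [[0.006, 0.038], [-0.037, -0.017], [-0.009, -0.043], [0.01, 0.0], [0.032, -0.025], [0.04, 0.02]]
25 110 [21.3 20.7]
25 120 [20.  24.9]
25 250 [21.6 19.6]
25 260 [20.4 19.1]
30 0 [20.9 20.2]
30 50 [19.6 19.8]
30 110 [23.4 19.2]
30 350 [25.9 20.3]
35 0 [19.4 20.3]
35 350 [25.5 19.5]
40 0 [19.1 19.7]
40 110 [25.1 20. ]
40 350 [26. 20.]
45 0 [20.1 20.3]
45 110 [27.4 22.1]
45 120 [20.7 28.8]
45 230 [21.9 19.7]
45 350 [27.5 21.6]
```

Request:
step_arm(series=[-0.036,-0.02,0,0,-0.072,-0.04,0,0,-0.107,-0.059,0,0,-0.143,-0.079,0,0,-0.179,-0.099,0.01,0,-0.179,-0.099,0.03,0,-0.179,-0.099,0.04,0,-0.179,-0.099,0.04,0])

```text
time: 9.48
tool_pos: [0.5354, 0.016, 0.2448]
tcp_rot: [-2.103, -2.331, 0.002]
wrist_force: [0.5, -0.3, -0.7]
width: 0.211
grip_force: 58.7
```

```bash
python3 - <<'E'
from h import *
np.set_printoptions(precision=4,suppress=True)
s=monitor.read_state();print(s['tool_pos'],s['joint_vel'][:2]);tz=s['tool_pos'][2]-.142
for n in('wrist','top','scene'):
  c=cam(n)
  for q in viewer.spot_point(c,'stick_tip')[:1]: print(n,q['score'],q['point'],atz(c,q['point'],tz))
  for q in viewer.spot_point(c,'block_mouth')[:1]: print('mouth',q['score'],q['point'],atz(c,q['point'],.07))
  for q in viewer.spot_point(c,'basket_middle')[:1]: print('mid',q['score'],q['point'],atz(c,q['point'],.034))
  if n=='wrist': save(c,'w4.png')
E
python3 plan.py | head -2
```

```text
[0.5354 0.016  0.2448] [ 0.004  -0.0065]
wrist 0.91 [321.5, 222.6] [0.5347 0.0177 0.1028]
mid 0.77 [334.2, 233.5] [ 0.5486 -0.0094  0.034 ]
top 0.5 [245.3, 177.0] [0.7317 0.1717 0.1028]
mouth 0.87 [229.8, 239.3] [0.6126 0.2044 0.07  ]
scene 0.66 [310.3, 280.4] [0.5373 0.0181 0.1028]
mouth 0.7 [270.0, 212.8] [0.6208 0.2035 0.07  ]
mid 0.71 [327.2, 310.8] [ 0.5427 -0.016   0.034 ]
top [[0.07, 0.222]]
scene [[0.009, -0.005], [-0.01, -0.045], [0.037, 0.021], [-0.032, -0.009], [0.031, -0.025], [-0.027, 0.023]]
```

View pics/w4.png

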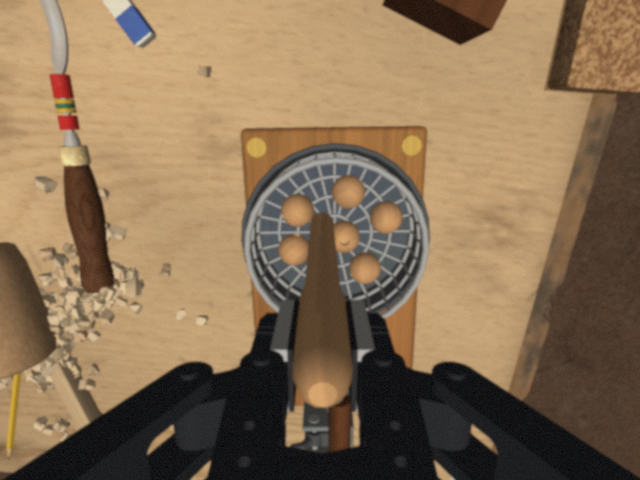

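The wrist view shows six beads at (298,210), (348,192), (386,217), (345,236), (294,249) and (365,268). The seventh is hidden behind the stick, whose tip is at (321,221). I'll check the gap.

```bash
python3 - <<'E'
from h import *
np.set_printoptions(precision=4,suppress=True)
p=cam('wrist'); C=np.array([.5485,-.010])
B=np.array([atz(p,u,.048)[:2] for u in [(298,210),(348,192),(386,217),(345,236),(294,249),(365,268)]])
print(B-C)
rim=[atz(p,u,.084)[:2] for u in [(244,235),(428,235),(336,152)]]; print(rim)
s=monitor.read_state()['tool_pos'][:2]
g=[(min(np.linalg.norm(B-np.array([x,y]),axis=1)),x,y) for x in np.arange(.52,.56,.002) for y in np.arange(0,.04,.002) if np.hypot(x-C[0],y-C[1])<.04]
print(sorted(g)[-3:], s)
E
```

```text
[[-0.0326  0.0207]
 [ 0.0079  0.0405]
 [ 0.0429  0.0223]
 [ 0.01    0.0018]
 [-0.0331 -0.0146]
 [ 0.0313 -0.0259]]
[array([ 0.4772, -0.0047]), array([0.6194, 0.0098]), array([0.5412, 0.0654])]
[(np.float64(0.02411579950876939), np.float64(0.54), np.float64(0.012)), (np.float64(0.024236502421898853), np.float64(0.54), np.float64(0.008)), (np.float64(0.024554972243909366), np.float64(0.542), np.float64(0.01))] [0.5358 0.015 ]
```

Request:
step_arm(series=[-0.005,0.005,0.0,0,-0.005,0.005,0.02,0,-0.005,0.005,0.035,0,-0.005,0.005,0.047,0,-0.005,0.005,0.056,0,-0.005,0.005,0.064,0,-0.005,0.005,0.064,0])

```text
time: 11.2
tool_pos: [0.5409, 0.0106, 0.1816]
tcp_rot: [-2.105, -2.331, 0.001]
wrist_force: [0.2, -0.6, 0.6]
width: 0.206
grip_force: 58.7
```

```bash
python3 - <<'E'
from h import *
s=monitor.read_state(); print(s['tool_pos'],s['wrist_force'])
C=np.array([.5485,-.009]); X=np.array([-.107,.994]);Y=np.array([.994,.107])
r0=s['tool_pos'][:2]-C+[0,.001]; a0=np.arctan2(r0[1],r0[0]); R0=np.hypot(*r0); print(np.degrees(a0),R0)
a=[a0-np.radians(28)*k for k in range(41)]
rr=np.interp(range(41),[0,4,14,18,27,31,41],[R0,.038,.038,.027,.027,.036,.036])
P=np.array([[r*np.cos(t),r*np.sin(t)] for r,t in zip(rr,a)])
for i in range(5):
    for k in range(1,9):
        d=P[8*i+k]-P[8*i]; print(round(d@X,3),round(d@Y,3),'0 0',sep=', ',end=' | ')
    print()
E
```

```text
[0.54093216 0.01064102 0.18155335] [ 0.18990306 -0.55742803  0.6086732 ]
110.13500309333078 0.02198462854033136
0.004, 0.012, 0 0 | 0.001, 0.025, 0 0 | -0.01, 0.037, 0 0 | -0.027, 0.043, 0 0 | -0.044, 0.036, 0 0 | -0.055, 0.022, 0 0 | -0.059, 0.004, 0 0 | -0.054, -0.014, 0 0 | 
0.013, -0.013, 0 0 | 0.03, -0.019, 0 0 | 0.048, -0.016, 0 0 | 0.063, -0.004, 0 0 | 0.07, 0.012, 0 0 | 0.069, 0.031, 0 0 | 0.057, 0.044, 0 0 | 0.042, 0.05, 0 0 | 
-0.015, -0.002, 0 0 | -0.026, -0.011, 0 0 | -0.034, -0.021, 0 0 | -0.036, -0.034, 0 0 | -0.031, -0.046, 0 0 | -0.022, -0.055, 0 0 | -0.009, -0.058, 0 0 | 0.004, -0.055, 0 0 | 
0.01, 0.009, 0 0 | 0.014, 0.021, 0 0 | 0.012, 0.034, 0 0 | 0.006, 0.046, 0 0 | -0.006, 0.055, 0 0 | -0.022, 0.056, 0 0 | -0.038, 0.05, 0 0 | -0.047, 0.035, 0 0 | 
-0.001, -0.017, 0 0 | 0.006, -0.033, 0 0 | 0.02, -0.044, 0 0 | 0.037, -0.047, 0 0 | 0.053, -0.042, 0 0 | 0.065, -0.029, 0 0 | 0.07, -0.012, 0 0 | 0.067, 0.005, 0 0 |
```

Request:
step_arm(series=[0.004,0.012,0.002,0,0.001,0.025,0.002,0,-0.01,0.037,0.002,0,-0.027,0.043,0.002,0,-0.044,0.036,0.002,0,-0.055,0.022,0.002,0,-0.059,0.004,0.002,0,-0.054,-0.014,0.002,0])

```text
time: 12.2
tool_pos: [0.5316, -0.045, 0.1804]
tcp_rot: [2.106, 2.33, 0.002]
wrist_force: [4.3, 3.3, -1.1]
width: 0.211
grip_force: 59.1
```

Request:
step_arm(series=[0.013,-0.013,0,0,0.03,-0.019,0,0,0.048,-0.016,0,0,0.063,-0.004,0,0,0.07,0.012,0,0,0.069,0.031,0,0,0.057,0.044,0,0,0.042,0.05,0,0])

```text
time: 13.2
tool_pos: [0.5791, 0.002, 0.1795]
tcp_rot: [-2.104, -2.331, 0.001]
wrist_force: [-0.3, -0.2, -1.1]
width: 0.205
grip_force: 59.0
```

```bash
python3 - <<'E'
from h import *
p=cam('wrist');save(p,'w5.png');print(monitor.read_state()['tool_pos'])
E
```

```text
[ 5.79753720e-01 -9.03858772e-05  1.79730857e-01]
```

View pics/w5.png

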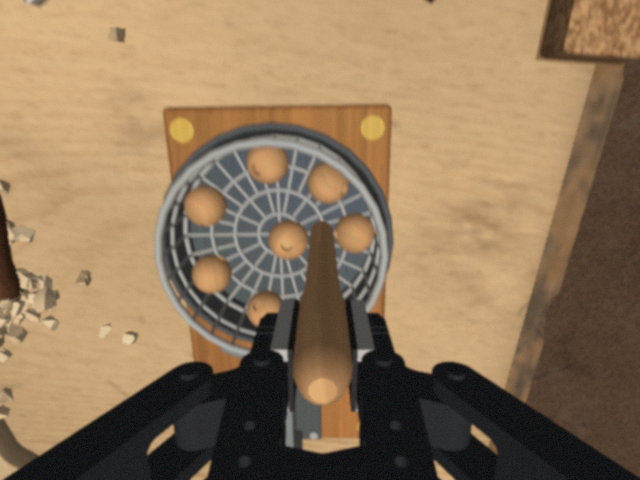

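All seven beads are in the basket and rolling aside, with the stick tip at (321,228) among them. I'll keep stirring.

Request:
step_arm(series=[-0.015,-0.002,0,0,-0.026,-0.011,0,0,-0.034,-0.021,0,0,-0.036,-0.034,0,0,-0.031,-0.046,0,0,-0.022,-0.055,0,0,-0.009,-0.058,0,0,0.004,-0.055,0,0])

```text
time: 14.25
tool_pos: [0.523, 0.002, 0.1804]
tcp_rot: [2.105, 2.332, 0.001]
wrist_force: [0.6, -0.4, -0.0]
width: 0.205
grip_force: 59.0
```

Request:
step_arm(series=[0.01,0.009,0,0,0.014,0.021,0,0,0.012,0.034,0,0,0.006,0.046,0,0,-0.006,0.055,0,0,-0.022,0.056,0,0,-0.038,0.05,0,0,-0.047,0.035,0,0])

```text
time: 15.25
tool_pos: [0.5621, -0.0442, 0.1802]
tcp_rot: [-2.107, -2.33, 0.001]
wrist_force: [-0.0, 0.2, 0.5]
width: 0.205
grip_force: 59.0
```

Request:
step_arm(series=[-0.001,-0.017,0,0,0.006,-0.033,0,0,0.02,-0.044,0,0,0.037,-0.047,0,0,0.053,-0.042,0,0,0.065,-0.029,0,0,0.07,-0.012,0,0,0.067,0.005,0,0])

```text
time: 16.25
tool_pos: [0.5619, 0.0253, 0.1796]
tcp_rot: [-2.103, -2.332, 0.002]
wrist_force: [0.3, -0.4, 0.1]
width: 0.209
grip_force: 59.1
```

```bash
python3 - <<'E'
from h import *
p=cam('wrist');save(p,'w6.png');s=monitor.read_state();print(s['tool_pos'],s['wrist_force'])
C=[.5485,-.009]
B=np.array([atz(p,q['point'],.048)[:2] for q in viewer.spot_point(p,'bead_0') if q['score']>.3]); print((B-C).round(3))
from scipy.spatial.distance import pdist
print(np.sort(pdist(B))[:8].round(3))
E
```

```text
[0.56427102 0.02467112 0.17985645] [ 2.51660456 -0.30824638  0.05595974]
[[-0.047 -0.028]
 [ 0.031  0.044]
 [ 0.055  0.011]
 [ 0.006  0.054]
 [ 0.01   0.   ]
 [-0.052  0.018]
 [-0.022  0.05 ]]
[0.027 0.028 0.041 0.045 0.046 0.047 0.048 0.053]
```

View pics/w6.png

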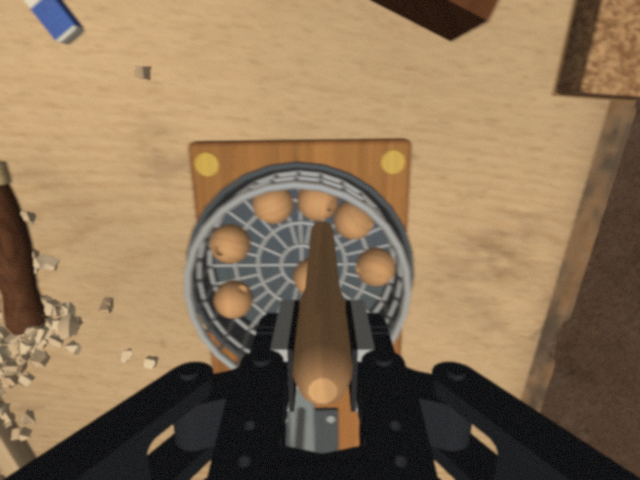

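All seven beads are still inside, now mostly pushed outward. The centre bead has hardly moved, so I'll finish with a short clockwise inward sweep to shift it.

Request:
step_arm(series=[-0.009,0.007,0,0,-0.017,0.01,0,0,-0.024,0.007,0,0,-0.031,0.003,0,0,-0.039,-0.001,0,0,-0.046,-0.005,0,0,-0.052,-0.018,0,0,-0.049,-0.03,0,0])

```text
time: 17.35
tool_pos: [0.5351, -0.0276, 0.1802]
tcp_rot: [-2.106, -2.331, 0.0]
wrist_force: [-0.3, -0.1, -1.0]
width: 0.209
grip_force: 59.1
```

Request:
step_arm(series=[0,0,0,0,0,0,-0.02,0,0,0,-0.05,0,0,0,-0.08,0,0,0,-0.11,0,0,0,-0.11,0])

```text
time: 18.1
tool_pos: [0.5381, -0.027, 0.2936]
tcp_rot: [2.101, 2.328, 0.006]
wrist_force: [0.4, -0.9, -0.3]
width: 0.208
grip_force: 59.1
```

```bash
python3 - <<'E'
from h import *
np.set_printoptions(precision=4,suppress=True)
from scipy.spatial.distance import pdist
p=cam('wrist');s=monitor.read_state();print(s['tool_pos'],s['wrist_force'],s['width'])
C=[.5485,-.009]
for n in('wrist','scene'):
  c=p if n=='wrist' else cam(n)
  B=np.array([atz(c,q['point'],.048)[:2] for q in viewer.spot_point(c,'bead_0') if q['score']>.3]); print(n,(B-C).round(3).tolist()); print(np.sort(pdist(B))[:6].round(3))
  for q in viewer.spot_point(c,'stick_tip')[:1]: print(n,q['score'],q['point'],atz(c,q['point'],s['tool_pos'][2]-.142))
E
```

```text
[ 0.537  -0.0269  0.2914] [-0.261  -0.0959 -0.8648] 0.20820207059829557
wrist [[-0.018, 0.022], [0.006, 0.054], [-0.054, -0.005], [0.032, 0.042], [-0.047, 0.031], [0.057, 0.011], [-0.023, 0.051]]
[0.029 0.029 0.03  0.03  0.031 0.037]
wrist 0.75 [322.9, 231.6] [ 0.5405 -0.0326  0.1494]
scene [[-0.016, 0.009], [-0.042, 0.027], [-0.02, 0.056], [-0.055, 0.001], [0.046, -0.002], [0.034, 0.042], [0.011, 0.056]]
[0.027 0.029 0.031 0.032 0.037 0.04 ]
scene 0.68 [334.4, 281.6] [ 0.5379 -0.0345  0.1494]
```

Request:
step_arm(series=[0.038,0.017,0,0,0.076,0.034,0,0,0.114,0.051,0,0,0.152,0.068,0,0,0.19,0.085,0,0,0.227,0.102,0,0,0.227,0.102,0.02,0,0.227,0.102,0.02,0])

```text
time: 19.4
tool_pos: [0.6125, 0.2082, 0.2662]
tcp_rot: [-2.103, -2.33, 0.01]
wrist_force: [0.5, -0.3, -1.2]
width: 0.207
grip_force: 59.1
```

Request:
step_arm(series=[0,0,0.01,0,0,0,0.01,0,0,0,0.01,0])

```text
time: 19.77
tool_pos: [0.6146, 0.2084, 0.2607]
tcp_rot: [2.106, 2.331, 0.001]
wrist_force: [0.2, -0.3, 0.8]
width: 0.203
grip_force: 59.1
```

```bash
python3 - <<'E'
from h import *
np.set_printoptions(precision=4,suppress=True)
s=monitor.read_state();print(s['tool_pos']);tz=s['tool_pos'][2]-.142
for n in('wrist','wrist','top','scene'):
  c=cam(n)
  for k,z in dict(stick_tip=tz,block_mouth=.07).items():
    for q in viewer.spot_point(c,k)[:1]: print(n,k,q['score'],q['point'],atz(c,q['point'],z))
  if n=='wrist':save(c,'w7.png')
E
```

```text
[0.6146 0.2084 0.2607]
wrist stick_tip 0.95 [324.2, 229.9] [0.6169 0.2049 0.1187]
wrist block_mouth 0.77 [323.7, 211.7] [0.6165 0.2068 0.07  ]
wrist stick_tip 0.93 [324.6, 231.8] [0.6176 0.204  0.1187]
wrist block_mouth 0.89 [321.7, 210.9] [0.6151 0.2077 0.07  ]
top stick_tip 0.45 [225.1, 232.4] [0.6197 0.2043 0.1187]
top block_mouth 0.87 [228.3, 239.8] [0.6115 0.2074 0.07  ]
scene stick_tip 0.57 [266.7, 198.9] [0.6133 0.1991 0.1187]
scene block_mouth 0.84 [268.8, 213.0] [0.6189 0.205  0.07  ]
```

View pics/w7.png

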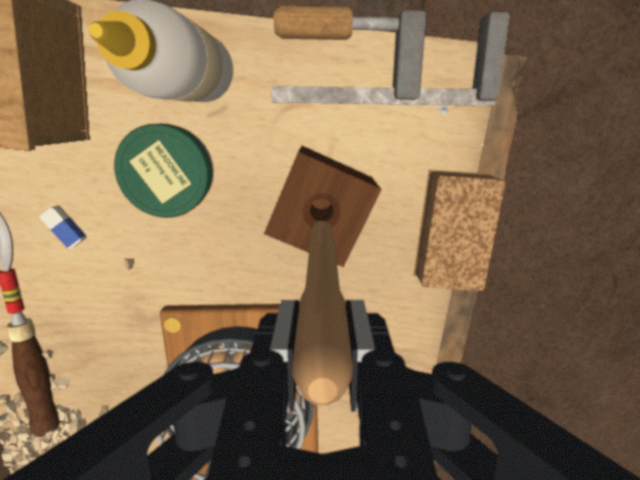

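The wrist view shows the mouth at (321,208), just beyond the tip at (322,228). I'll correct by 3 mm and insert.

Request:
step_arm(series=[0.003,-0.001,0,0,0.003,-0.001,0.02,0,0.003,-0.001,0.04,0,0.003,-0.001,0.05,0,0.003,-0.001,0.06,0,0.003,-0.001,0.065,0,0.003,-0.001,0.065,0])

```text
time: 21.25
tool_pos: [0.6132, 0.2117, 0.1948]
tcp_rot: [2.105, 2.332, -0.001]
wrist_force: [0.3, -1.2, -0.5]
width: 0.206
grip_force: 59.1
```

Request:
step_arm(series=[0,0,0.01,0,0,0,0.02,0,0,0,0.028,0,0,0,0.034,0,0,0,0.036,0,0,0,0.036,0])

```text
time: 22.0
tool_pos: [0.6134, 0.2115, 0.159]
tcp_rot: [2.105, 2.331, -0.001]
wrist_force: [2.7, -4.5, -0.8]
width: 0.209
grip_force: 59.1
```

Request:
step_arm(series=[-0.002,0.001,0.001,0,-0.003,0.001,0.001,0,-0.003,0.001,0.001,0])

```text
time: 22.38
tool_pos: [0.6141, 0.2098, 0.158]
tcp_rot: [-2.105, -2.33, -0.0]
wrist_force: [0.9, 0.7, -0.2]
width: 0.202
grip_force: 59.2
```

Request:
step_arm(series=[0,0,0,0,0,0,0,0,0,0,0,0,0,0,0,0,0,0,0,0,0,0,0,0], gripper=1)

```text
time: 23.12
tool_pos: [0.6145, 0.2091, 0.1583]
tcp_rot: [-2.105, -2.332, -0.0]
wrist_force: [-0.7, 0.0, -0.5]
width: 1.0
grip_force: 0.0
```

Request:
step_arm(series=[0,0,-0.015,0,0,0,-0.035,0,0,0,-0.07,0,0,0,-0.11,0,0,0,-0.15,0,0,0,-0.15,0])

```text
time: 23.88
tool_pos: [0.6172, 0.2099, 0.316]
tcp_rot: [2.101, 2.327, 0.016]
wrist_force: [0.0, -0.5, 0.1]
width: 1.001
grip_force: 0.0
```

```bash
python3 - <<'E'
from h import *
np.set_printoptions(precision=4,suppress=True)
s=monitor.read_state();print(s['tool_pos'])
for n in('wrist','top','scene'):
  c=cam(n)
  for k,z in dict(stick_grip=.175,block_mouth=.07,basket_middle=.034,basket_handle=.15,post_top=.201).items():
    for q in viewer.spot_point(c,k)[:1]: print(n,k,q['score'],q['point'],atz(c,q['point'],z))
  if n=='wrist':save(c,'w8.png')
E
```

```text
[0.6172 0.2099 0.316 ]
wrist stick_grip 0.82 [314.6, 222.5] [0.6135 0.2119 0.175 ]
wrist block_mouth 0.59 [313.1, 198.1] [0.6117 0.2082 0.07  ]
wrist basket_middle 0.95 [242.4, 365.4] [ 0.5472 -0.01    0.034 ]
top stick_grip 0.64 [215.9, 233.3] [0.6102 0.2092 0.175 ]
top block_mouth 0.82 [231.1, 237.1] [0.617 0.202 0.07 ]
top basket_middle 0.78 [333.3, 274.5] [ 0.5465 -0.0027  0.034 ]
top basket_handle 0.92 [401.7, 267.6] [ 0.5537 -0.1259  0.15  ]
top post_top 0.96 [435.7, 257.4] [ 0.5682 -0.1772  0.201 ]
scene stick_grip 0.82 [260.0, 175.5] [0.6119 0.2081 0.175 ]
scene block_mouth 0.52 [298.4, 292.5] [0.5207 0.0322 0.07  ]
scene basket_middle 0.85 [328.2, 310.4] [ 0.5445 -0.0168  0.034 ]
scene basket_handle 0.74 [386.1, 303.8] [ 0.5588 -0.1212  0.15  ]
scene post_top 0.58 [425.7, 303.5] [ 0.5677 -0.1784  0.201 ]
```

View pics/w8.png

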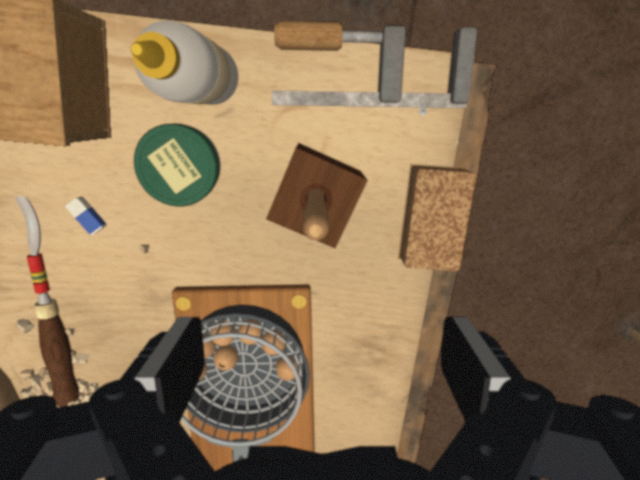

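The stick stands upright in its block, with its top at (316,228), and everything else is in place. On to the handle.

Request:
step_arm(series=[-0.05,-0.015,0,0,-0.1,-0.03,0,0,-0.15,-0.045,0,0,-0.2,-0.06,0,0,-0.25,-0.075,0,0,-0.3,-0.09,0,0,-0.3,-0.09,0.03,0,-0.3,-0.09,0.045,0])

```text
time: 25.78
tool_pos: [0.5547, -0.0991, 0.2619]
tcp_rot: [-2.106, -2.329, 0.001]
wrist_force: [-0.0, 0.3, -1.2]
width: 1.001
grip_force: 0.0
```

Request:
step_arm(series=[0,0,0,0,0,0,0,0,0,0,0,0])

```text
time: 26.15
tool_pos: [0.5563, -0.0981, 0.2645]
tcp_rot: [2.103, 2.332, 0.001]
wrist_force: [-0.0, 0.1, 1.2]
width: 1.002
grip_force: 0.0
```

```bash
python3 - <<'E'
from h import *
np.set_printoptions(precision=4,suppress=True)
s=monitor.read_state();print(s['tool_pos'],s['tcp_rot'])
for n in('wrist','wrist','scene'):
  c=cam(n)
  for k,z in dict(basket_middle=.034,basket_handle=.15,post_top=.201).items():
    for q in viewer.spot_point(c,k)[:2]: print(n,k,q['score'],q['point'],atz(c,q['point'],z))
  if n=='wrist':save(c,'w9.png')
E
```

```text
[ 0.5563 -0.0981  0.2645] [2.1028 2.3317 0.0014]
wrist basket_middle 0.56 [320.9, 99.7] [ 0.547  -0.0113  0.034 ]
wrist basket_handle 0.75 [323.5, 272.0] [ 0.5604 -0.1232  0.15  ]
wrist basket_handle 0.36 [370.7, 44.3] [0.5727 0.0186 0.15  ]
wrist post_top 0.95 [326.9, 384.3] [ 0.5675 -0.174   0.201 ]
wrist basket_middle 0.76 [322.3, 99.4] [ 0.5475 -0.0111  0.034 ]
wrist post_top 0.93 [327.0, 387.1] [ 0.5672 -0.1757  0.201 ]
scene basket_middle 0.8 [324.4, 309.1] [ 0.542  -0.0099  0.034 ]
scene basket_middle 0.41 [341.8, 285.7] [ 0.6012 -0.0009  0.034 ]
scene basket_handle 0.56 [386.1, 303.4] [ 0.5594 -0.1208  0.15  ]
scene post_top 0.55 [430.4, 304.0] [ 0.5714 -0.1839  0.201 ]
```

View pics/w9.png

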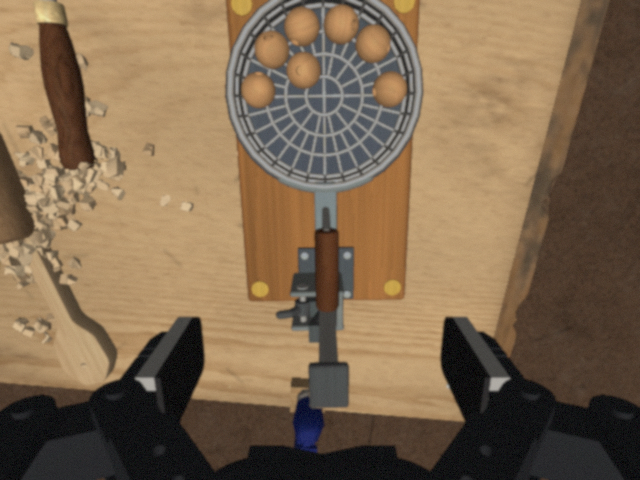

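All seven beads are in the basket, the handle is at (326,270) and the post at (328,385). The tool lines up with the handle, so I'll descend and grip.

Request:
step_arm(series=[-0.013,0.002,0.02,0,-0.025,0.002,0.05,0,-0.025,0.002,0.08,0,-0.025,0.002,0.105,0,-0.025,0.002,0.12,0,-0.025,0.002,0.131,0,-0.025,0.002,0.131,0])

```text
time: 27.62
tool_pos: [0.5596, -0.1232, 0.1315]
tcp_rot: [-2.105, -2.331, 0.001]
wrist_force: [-0.2, 0.9, 0.1]
width: 1.001
grip_force: 0.0
```

Request:
step_arm(series=[0,0,0,0,0,0,0,0,0,0,0,0,0,0,0,0,0,0,0,0,0,0,0,0], gripper=0, newtons=60)

```text
time: 28.38
tool_pos: [0.5615, -0.1232, 0.1331]
tcp_rot: [2.103, 2.33, 0.003]
wrist_force: [5.9, 1.4, 1.2]
width: 0.168
grip_force: 58.5
```

Request:
step_arm(series=[0,0.001,0,0,0,0.001,-0.008,0,0,0.001,-0.016,0,0,0.001,-0.024,0,0,0.001,-0.032,0,0,0.001,-0.039,0,0,0.001,-0.045,0,0,0.001,-0.046,0])

```text
time: 29.38
tool_pos: [0.5615, -0.1231, 0.1774]
tcp_rot: [2.105, 2.331, 0.001]
wrist_force: [7.3, -0.8, -6.4]
width: 0.164
grip_force: 58.8
```

Request:
step_arm(series=[0,0,0,0,0,0,0,0])

```text
time: 29.62
tool_pos: [0.5615, -0.1231, 0.1773]
tcp_rot: [2.105, 2.332, 0.001]
wrist_force: [6.6, 0.0, -4.7]
width: 0.163
grip_force: 58.9
```

Request:
step_arm(series=[0,0.001,0.002,0,0,0.001,0.004,0,0,0.001,0.006,0,0,0.001,0.006,0])

```text
time: 30.12
tool_pos: [0.5615, -0.1231, 0.1728]
tcp_rot: [-2.105, -2.331, 0.001]
wrist_force: [0.3, 0.4, 3.0]
width: 0.167
grip_force: 59.7
```

```bash
python3 - <<'E'
from h import *
np.set_printoptions(precision=4,suppress=True)
s=monitor.read_state();print(s['tool_pos'],s['wrist_force'])
for i in range(2):
  c=cam('wrist')
  for k,z in dict(basket_middle=.074,basket_handle=.19).items():
    for q in viewer.spot_point(c,k)[:1]: print(k,q['score'],q['point'],atz(c,q['point'],z))
E
```

```text
[ 0.5615 -0.1231  0.1728] [0.3416 0.4225 2.9964]
basket_middle 0.84 [317.2, 38.7] [ 0.5474 -0.009   0.074 ]
basket_handle 0.96 [319.1, 339.3] [ 0.5607 -0.1209  0.19  ]
basket_middle 0.98 [317.4, 40.9] [ 0.5477 -0.01    0.074 ]
basket_handle 0.87 [317.1, 339.0] [ 0.56   -0.1208  0.19  ]
```

The load has gone from the wrist at about 40 mm of lift, so the pawl has caught. Letting go.

Request:
step_arm(series=[0,0,0,0,0,0,0,0,0,0,0,0,0,0,0,0,0,0,0,0], gripper=1)

```text
time: 31.05
tool_pos: [0.5621, -0.123, 0.1722]
tcp_rot: [-2.105, -2.332, -0.0]
wrist_force: [-0.2, -0.3, -0.4]
width: 0.998
grip_force: 0.0
```

Request:
step_arm(series=[0,0,-0.015,0,0,0,-0.04,0,0,0,-0.07,0,0,0,-0.1,0,0.03,0,-0.13,0,0.03,0,-0.13,0,0.03,0,-0.13,0])

```text
time: 31.92
tool_pos: [0.5589, -0.0934, 0.3024]
tcp_rot: [2.104, 2.332, -0.0]
wrist_force: [-0.1, 0.7, 0.4]
width: 1.003
grip_force: 0.0
```

```bash
python3 - <<'E'
from h import *
np.set_printoptions(precision=4,suppress=True)
s=monitor.read_state();print(s['tool_pos'],s['wrist_force'],s['width'])
w=cam('wrist');c=cam('scene');l=[]
for p in(w,c,cam('top')):
  for k,z in dict(basket_middle=.074,basket_handle=.19).items():
    for q in viewer.spot_point(p,k)[:1]:
      print(k,q['score'],q['point'],atz(p,q['point'],z))
      if k=='basket_handle': l.append((p,q['point']))
  print(len([q for q in viewer.spot_point(p,'bead_0') if q['score']>.35]))
print(tri(l))
a=w['image'][:,120:520]; b=cv2.resize(c['image'][120:420,150:550],None,fx=1.0,fy=1.6)
cv2.imwrite('pics/f.png',np.hstack([a,b[:480]])[:,:,::-1])
E
```

```text
[ 0.5589 -0.0934  0.3024] [-0.1355  0.6782  0.4417] 1.0034860659808347
basket_middle 0.66 [318.7, 103.2] [ 0.5477 -0.0097  0.074 ]
basket_handle 0.61 [318.9, 278.3] [ 0.5601 -0.1226  0.19  ]
7
basket_middle 0.97 [325.5, 298.1] [ 0.5415 -0.0128  0.074 ]
basket_handle 0.86 [389.2, 288.7] [ 0.5602 -0.121   0.19  ]
7
basket_middle 0.8 [335.8, 269.9] [ 0.5533 -0.0072  0.074 ]
6
[ 0.5597 -0.1217  0.1915]
```

View pics/f.png

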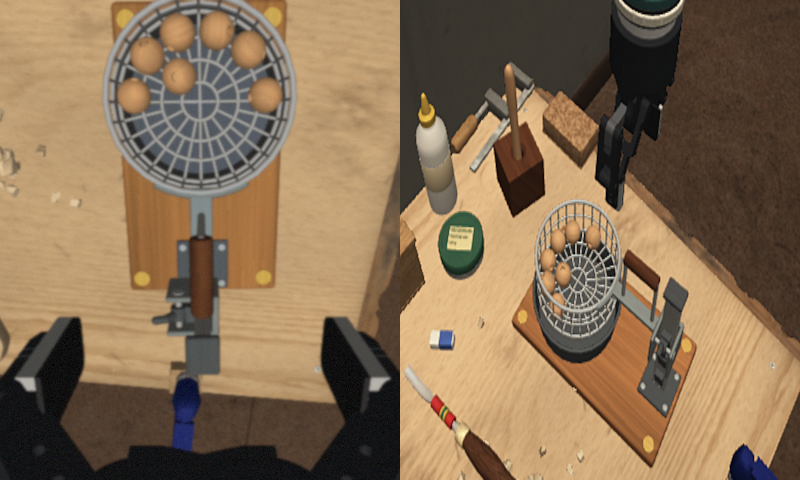

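The basket hangs one notch up: the handle triangulates to z = 0.191 m, against 0.190 expected. All seven beads are inside, the stick is upright in its block, and nothing else has moved. Handing in.

```bash
python3 -c "
from workcell import job
print(job.finish_job())"
```

```text
the job is handed in; nothing more can be done
None
```

I handed the job in at about 32 s: beads stirred about 3.5 turns clockwise (three full turns plus a short sweep to shift the centre bead, so slightly over), stick back upright, basket caught on the first notch, all seven beads inside; every bead moved, though several still lie within a millimetre or two of each other.

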